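# Fit the specimen carrier on the polisher's shaft and driver pin

## Task

Fit the blue specimen carrier on the polishing unit: lift it by its square grip, lower it upright over the central shaft, and turn it until the driver pin on the turntable finds one of its four driver holes. Guide it by hand all the way down until it sits flat and fully home on the turntable, do not let it drop in, then let go and leave it there; do not disturb the specimen block and the two vials.

Things in the scene. Friction and masses are not known exactly. Their poses are not given: they have to be found in the camera images.
- carrier: Loose carrier, 0.3 to 0.55 kg, flat on the worktop: blue plate 98x98x8 mm, aluminium square boss 36x36 mm on its centre up to 54 mm above the underside, 20 mm bore through both. Four 11 mm through holes for the pin, 34 mm from the centre along +x, -x, +y, -y. Fixed pucks at the corners (+-30 mm in x and y, 29 mm wide, tops at 18 mm). Origin: centre of the underside, z up, x and y along sides.
- boss (a point): Grip point of the carrier: on its axis in the square boss, 40 mm above the carrier's underside, axes as the carrier's. Grip here from above across two parallel flats, 36 mm apart; the fingertips then stay above the pucks.
- drive: Fixed polishing unit: white housing 210x210x40 mm, grey splash bowl on it (outer diameter 178 mm, inner 168 mm, rim 68 mm above the worktop), in it an aluminium turntable of 104 mm diameter that is locked and cannot turn. Origin: centre of the underside, z up, control panel towards -x.
- seat (a point): Point on the turntable's upper face at the shaft's axis, 56 mm above the worktop; the carrier's origin lies here when fully home. Axes as the drive's. Beside the shaft, axis 34 mm away, stands one dark driver pin, 8 mm diameter, 12 mm high, chamfered top. The turntable stopped at any angle, so the pin's direction is not reported: see it or feel for it.
- shaft_top (a point): Tip of the vertical steel shaft, 64 mm above the turntable's face; 18 mm diameter, the top 10 mm taper to 10 mm (it stands 10 mm out of the boss of a carrier that is home). Until the pin is in a hole, a carrier lowered over the shaft rests on the pin's top, 12 mm above home; turning it at most a quarter turn under light pressure (a few newtons) brings a hole over the pin.
- resin_specimen: Bystander: pale pink-white resin specimen block 50x74x20 mm lying on the worktop. Origin: centre of its underside.
- blue_vial: Bystander: sample vial with a blue cap, 24 mm diameter, 57 mm high, standing. Origin: centre of its underside.
- white_vial: Bystander: sample vial with a white cap, 24 mm diameter, 57 mm high, standing. Origin: centre of its underside.

How it is judged:
On the way, in this order (a step that is already met when the one before it is completed fails the run):
1. the carrier is lifted clear of the worktop in the gripper (height (world z) of carrier above 0.03 m and contact force between the fingers and carrier above 0.5 N), for 0.2 s.
2. the carrier is fully home on the turntable while the fingers still hold it (horizontal distance between carrier and seat below 0.004 m and z of carrier in the frame of seat below 0.003 m and contact force between the fingers and carrier above 0.5 N), for 0.1 s.
At the end, for the whole second after the job is handed in: The carrier is at rest, boss up, on the turntable: its origin within 4 mm of the shaft's axis and within 3 mm of the turntable's face in height (so the pin is in a hole), tilted less than 0.05 rad (horizontal distance between carrier and seat below 0.004 m and z of carrier in the frame of seat between -0.003 and 0.003 m and angle between carrier's own z axis and vertical below 0.05 rad and linear speed of carrier below 0.02 m/s); the robot touches nothing.
It fails at once if the carrier is let go and drops into the polishing unit: it falls faster than 0.3 m/s within 60 mm above its home, untouched by the fingers (horizontal distance between carrier and seat below 0.02 m and z of carrier in the frame of seat below 0.06 m and linear speed of carrier above 0.3 m/s and contact force between the fingers and carrier below 0.1 N).
It fails at once if the resin specimen is moved more than 30 mm (distance of resin_specimen from where it was at the start of the episode above 0.03 m).
It fails at once if the blue-capped vial is moved more than 30 mm or tipped over (distance of blue_vial from where it was at the start of the episode above 0.03 m or angle between blue_vial's own z axis and vertical above 0.7 rad).
It fails at once if the white-capped vial is moved more than 30 mm or tipped over (distance of white_vial from where it was at the start of the episode above 0.03 m or angle between white_vial's own z axis and vertical above 0.7 rad).
It also fails if it takes over 67 s, if anything falls off the work surface, if the arm or the gripper's body presses on something with over 40 N, if the wrist force passes 120 N, or if a joint passes its speed limit or range.

## Robot

A 6-joint arm with a two-finger parallel gripper is mounted at the origin on a cart in front of the work surface, level with it; the furniture and walls round the work are solid. World frame = base frame: x ahead of the robot, y to its left, z up, the work surface at z = 0. Lengths are in m, angles in rad, forces in N, time in s.
With the tool pointing down it reaches from about 0.25 to 0.725 m from the base axis. Payload 9.7 kg.
Tool frame: the origin (TCP) lies at the very end of the fingers, on their centre line; the grasp point (between the pads) lies 19 mm behind it; z points along the fingers, y is the line along which they close (so a half turn about z gives the same grasp; the last joint's range is limited). The gripper opens to 85 mm and grips with 20 to 120 N. Pads are 22 mm wide; open, the fingers measure 114 mm over their backs; the gripper's body (76 mm by 85 mm) begins 54 mm behind the grasp point. The pads swing forward as they close: fully open they stand 13 mm farther back than shut.
Start: joints at [1.149, 0.087, 0.176, 1.66, 0, 1.571], TCP at [0.225, 0.502, 0.231] pointing down, gripper open.
Joint ranges: [-3.13, 3.13], [-0.85, 1.81], [-1.15, 1.24], [-2.2, 2.28], [-1.44, 1.52], [-3.14, 3.14]. Speed limits (rad/s): [2.22, 2.22, 2.57, 3.14, 3.14, 3.14].

## Interface

Orientations are given as a rotation vector (axis times angle).
In Python, from plant import ctrl, grab_frame, camera_params gives the robot as it stands (ctrl), with the cameras as plain functions.
- The arm moves only by the tool shift_gripper, called after "Request:" by a JSON object that holds its "fn" and its "kwargs". Schema: {"type":"object","properties":{"rows":{"type":"array","items":{"type":"array","prefixItems":[{"type":"array","items":{"type":"number"},"minItems":3,"maxItems":3},{"type":"array","items":{"type":"number"},"minItems":3,"maxItems":3},{"type":"number"}],"minItems":3,"maxItems":3},"minItems":1,"maxItems":10},"force":{"type":"number"},"only":{"type":"string"},"quiet":{"type":"boolean"},"lines":{"type":"string"}},"required":["rows"],"additionalProperties":false}. rows is a list of rows, 1 to 10 of them, each written [[rx, ry, rz], [dx, dy, dz], opening]: a rotation vector rx, ry, rz in fractions of the full range, 1 being 90 degrees, then dx, dy, dz in shares of 0.75 m (1.0 is 0.75 m), then the finger opening in m; each row is the pose to reach, as a shift and turn from the pose commanded when the call began, along the tool's axes at that moment; what a row does not reach only later rows make up. A row lasts 1/10 s, in which the tool goes at most 0.05 m and 0.15 rad, less where a joint would pass 70% of its speed; a pose out of reach is approached as far as the arm can. The fingers move at their own pace and stop on an object; force is the grip in N (left out, the last holds). Time passes only in rows, so rows that do not move let the fingers close. The tool returns the time, the measured TCP pose, the force, the opening and the grip force at its end. only (a regular expression) keeps the lines of the reply that match it, lines (a string "A,B") keeps lines A to B, and quiet returns only ok. A shift or turn number past 1, either way, is cut back to 1. Input that does not fit is refused with a message, and nothing moves.
- ctrl.state(): the state, without advancing time (a new reading comes with each control period).
- grab_frame(name): name is "side" or "top"; returns the picture (480x640x3 uint8, red, green, blue); there is no depth.
- camera_params(name): a dict with "vertical_fov" (degrees; the focal length in pixels is half the picture's height over the tangent of half this angle, whatever the lens; pixels are square), "cx", "cy" (the principal point, pixels), "cam_to_world" (4x4, takes a point from camera to world coordinates). Camera axes: x right, y down, z forward; pixel columns grow to the right and rows downward; lengths in m; the calibration is good to about 2 mm. A picture is of the moment at which its call begins. camera_params takes no time and is no camera call.
- ctrl.finish_job(): hands the job in; it is judged then, once.
The state is a dict: "clock": time; "q": joint angles; "qd": joint speeds; "effort": joint torques, N m; "tcp_pos": TCP position; "tool_rot": TCP orientation; "wrist_force": force on the tool from outside, world axes, zero at the start; "torque": the same for the moment, N m; "grip_width": finger opening in m; "finger_force": force on a finger pad.
Only numpy, scipy, OpenCV 4.12 (cv2) and the standard library are available. Lean on these libraries where they do the work, as an engineer would, in place of code of your own. Each camera call takes 0.05 s, during which the arm holds its last target. There are 200 camera calls.

## Working session

There is one attempt and no reset: what is moved stays moved. The work goes in short steps, Python scripts to look and compute and a tool call to move; the robot and the scene stay as the last step left them, time stands still between calls to the robot, and variables do not carry over. Pictures are saved under pics/ and viewed, at most 10 in all, crops included, and the job is handed in when it is done.

```bash
ls; mkdir -p pics; python3 - <<'E'
from plant import ctrl, grab_frame, camera_params
import cv2,numpy as np
print(ctrl.state())
for n in("top","side"):
    p=camera_params(n);print(n,p)
    cv2.imwrite(f"pics/{n}0.png",grab_frame(n)[:,:,::-1])
E
```

```text
pics
plant.py
{'clock': 0.0, 'q': array([1.14904085e+00, 8.74591842e-02, 1.75134134e-01, 1.65977804e+00,
       1.12466729e-05, 1.57076516e+00]), 'qd': array([ 0.00121501,  0.00171683,  0.00112036,  0.00259481,  0.00060837,
       -0.00147527]), 'effort': array([ 1.35663231e-03, -5.20398760e+01,  4.64792633e+01,  1.69150456e-02,
        1.37671914e-04, -1.41935061e-05]), 'tcp_pos': array([0.22505655, 0.5016051 , 0.23058355]), 'tool_rot': array([-6.57485196e-01, -3.07173010e+00,  2.00329720e-03]), 'wrist_force': array([-0.3037658 , -0.29357955, -0.01810278]), 'torque': array([ 0.01136291, -0.02400486,  0.00770746]), 'finger_force': 0.0, 'grip_width': 0.08535739041439684}
top {'vertical_fov': 44.13991603919156, 'cx': 321.1001972162253, 'cy': 230.67772838800062, 'cam_to_world': array([[-0.0076186 , -0.98855607,  0.15066141,  0.32139819],
       [-0.99995689,  0.00673188, -0.00639472,  0.12540271],
       [ 0.0053073 , -0.15070364, -0.98856474,  1.47094103],
       [ 0.        ,  0.        ,  0.        ,  1.        ]])}
side {'vertical_fov': 51.52208977086757, 'cx': 316.77982879610306, 'cy': 238.50218393144226, 'cam_to_world': array([[-0.96841187, -0.16303682,  0.18867285,  0.34710902],
       [-0.24910255,  0.59842365, -0.76147032,  0.88609198],
       [ 0.01124141, -0.78441579, -0.62013346,  0.73574404],
       [ 0.        ,  0.        ,  0.        ,  1.        ]])}
```

View pics/top0.png

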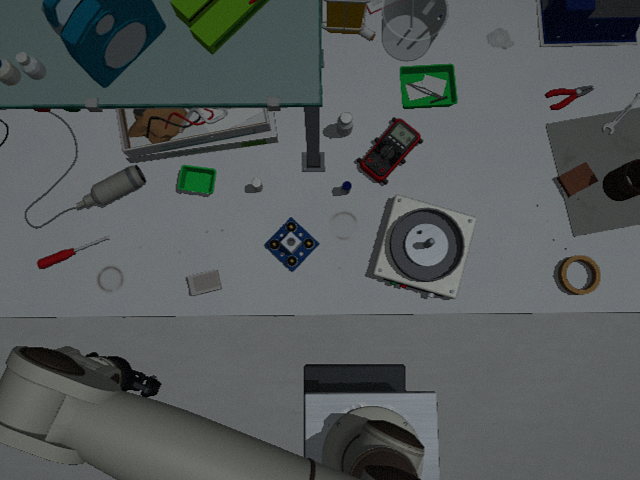

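View pics/side0.png

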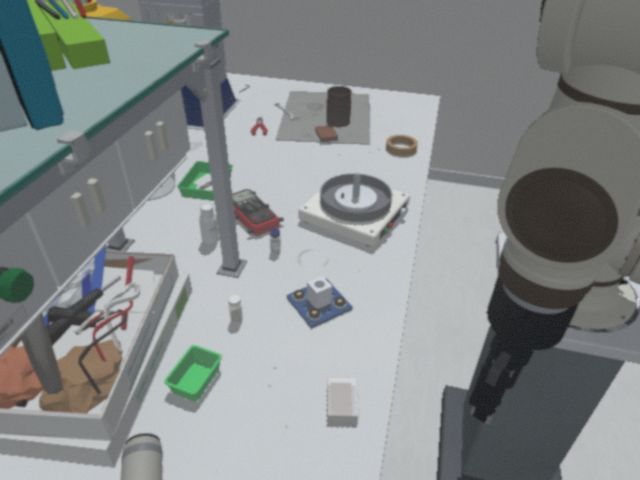

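The top view shows the carrier near (292,244), rotated about 45°, and the drive near (424,243). A shelf edge runs at row ~105, with its post at (313,160). I'll enlarge both.

```bash
python3 - <<'E'
import cv2,numpy as np
t=cv2.imread("pics/top0.png")
a=cv2.resize(t[209:279,257:327],(400,400),interpolation=cv2.INTER_CUBIC)
b=cv2.resize(t[205:285,385:465],(400,400),interpolation=cv2.INTER_CUBIC)
cv2.imwrite("pics/c1.png",np.clip(np.hstack([a,b])*1.0,0,255).astype(np.uint8))
s=cv2.imread("pics/side0.png")
a=cv2.resize(s[265:335,280:360],(400,350),interpolation=cv2.INTER_CUBIC)
b=cv2.resize(s[165:235,315:395],(400,350),interpolation=cv2.INTER_CUBIC)
cv2.imwrite("pics/c2.png",np.hstack([a,b]))
E
```

```text
(no output)
```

View pics/c1.png

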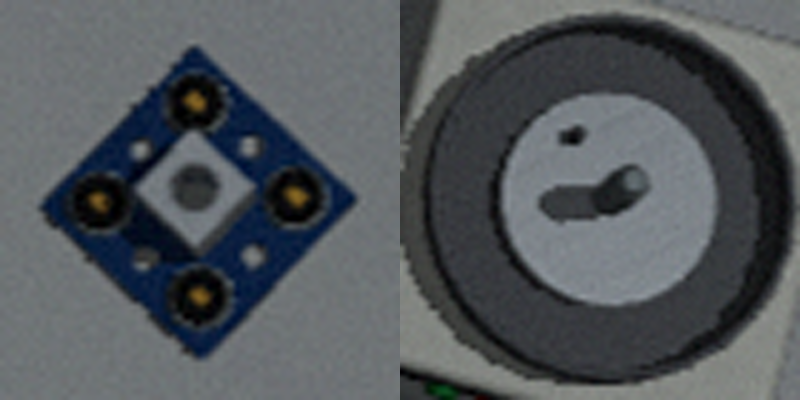

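View pics/c2.png

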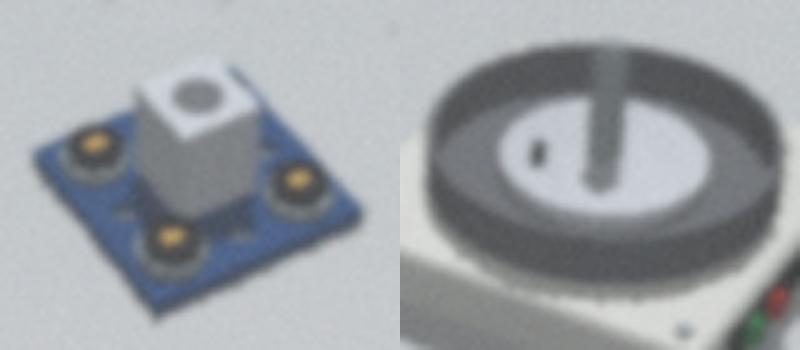

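The carrier's plate corners, pucks and bore are clear in both crops. The pin shows at crop pixel (577,132) in the top view and (538,155) in the side view. The shaft tip is at (634,179) in the top view. Now I'll compute the poses.

```bash
cat > h.py <<'E'
from plant import ctrl, grab_frame, camera_params
import numpy as np
def ray(n,u,v,z):
    p=camera_params(n);f=240/np.tan(np.radians(p["vertical_fov"]/2));T=p["cam_to_world"]
    d=T[:3,:3]@[(u-p["cx"])/f,(v-p["cy"])/f,1];o=T[:3,3]
    return (o+d*(z-o[2])/d[2])[:2]
def crop(n,x,y,s,ox,oy,z): return ray(n,(x+.5)/s-.5+ox,(y+.5)/s-.5+oy,z)
E
python3 - <<'E'
from h import *
np.set_printoptions(precision=4,suppress=True)
A=lambda x,y,z:crop("top",x,y,400/70,257,209,z)
B=lambda x,y,z:crop("top",x-400,y,5,385,205,z)
C=lambda x,y,z:crop("side",x,y,5,280,265,z)
D=lambda x,y,z:crop("side",x-400,y,5,315,165,z)
def ang(c): # corners in order
    m=np.mean(c,0);return m,[np.degrees(np.arctan2(*(q-m)[::-1]))%90 for q in c]
print("plate",ang([A(*p,.008) for p in[(195,47),(357,200),(203,357),(42,207)]]))
print("pucks",ang([A(*p,.018) for p in[(196,101),(297,196),(200,297),(100,202)]]))
print("bore",A(195,188,.054), "side bore",C(197,97,.054))
pk=[C(*p,.018) for p in[(95,144),(172,238),(299,180)]];print("side pucks",pk,(pk[0]+pk[2])/2)
print("table",B(609,198.5,.056),D(604.5,155,.056))
print("shaft",B(634,179,.120))
print("pin",B(577,131,.068),D(539,146,.068),"base",B(571,136,.056),D(537,164,.056))
# bowl outer rim z .068
print("vials",ray("top",346,187,.057),ray("top",256,182,.057),"resin",ray("top",204,282,.02),"post",ray("top",313,168,0),"shelf corner",ray("top",322,105,.3))
E
```

```text
plate (array([0.5114, 0.19  ]), [np.float64(1.5574831595641363), np.float64(0.4124874455920633), np.float64(1.3651271375486544), np.float64(1.3622468590509982)])
pucks (array([0.5116, 0.19  ]), [np.float64(1.3108087460576328), np.float64(1.2323172585154794), np.float64(1.0045793368522027), np.float64(1.494116890830739)])
bore [0.5114 0.1898] side bore [0.5141 0.1886]
side pucks [array([0.5563, 0.1895]), array([0.5127, 0.2317]), array([0.4714, 0.1878])] [0.5138 0.1887]
table [ 0.5021 -0.1375] [ 0.504  -0.1398]
shaft [ 0.5029 -0.1374]
pin [ 0.5333 -0.121 ] [ 0.5337 -0.121 ] base [ 0.5327 -0.1201] [ 0.5346 -0.1231]
vials [0.6445 0.0546] [0.6584 0.2745] resin [0.4176 0.4032] post [0.7077 0.1353] shelf corner [0.7627 0.114 ]
```

```bash
cat >> h.py <<'E'
from scipy.spatial.transform import Rotation as R
def to(pos,ydeg):
    s=ctrl.state();M=R.from_rotvec(s["tool_rot"]).as_matrix()
    a=np.radians(ydeg);y=np.array([np.cos(a),np.sin(a),0]);z=np.array([0,0,-1.]);W=np.c_[np.cross(y,z),y,z]
    print("shift",np.round(M.T@(np.array(pos)-s["tcp_pos"]),4),"rot",np.round(R.from_matrix(M.T@W).as_rotvec(),4))
E
python3 -c "
from h import *
to([.5122,.1897,.12],46.2)"
```

```text
shift [-0.3897 -0.1669  0.1108] rot [-1.100e-03  2.000e-04  3.427e-01]
```

Units first: shifts go in shares of 0.75 m and turns go in shares of 90 degrees. So -0.39 m / 0.75 = -0.52, 0.05 m / 0.75 = 0.0667, 0.343 rad / 1.5708 = 0.2184.

Request:
{"fn": "shift_gripper", "kwargs": {"rows": [[[0, 0, 0.0637], [-0.0533, -0.0227, 0.0133], 0.085], [[0, 0, 0.1273], [-0.1067, -0.0453, 0.0267], 0.085], [[0, 0, 0.2184], [-0.16, -0.068, 0.04], 0.085], [[0, 0, 0.2184], [-0.2133, -0.0907, 0.0533], 0.085], [[0, 0, 0.2184], [-0.2667, -0.1133, 0.0667], 0.085], [[0, 0, 0.2184], [-0.32, -0.136, 0.08], 0.085], [[0, 0, 0.2184], [-0.3733, -0.16, 0.0933], 0.085], [[0, 0, 0.2184], [-0.4267, -0.1827, 0.1067], 0.085], [[0, 0, 0.2184], [-0.48, -0.2053, 0.1267], 0.085], [[0, 0, 0.2184], [-0.52, -0.2227, 0.148], 0.085]], "force": 60}}

```text
clock: 1.1
tcp_pos: [0.5139, 0.1877, 0.1196]
tool_rot: [1.174, 2.914, -0.0]
wrist_force: [0.5, 0.3, -0.1]
grip_width: 0.0849
finger_force: 0.0
```

```bash
python3 -c "
from h import *
to([.5122,.1897,.12],46.2)"
```

```text
shift [ 0.0026  0.0002 -0.0004] rot [ 0.0001  0.0003 -0.0015]
```

Request:
{"fn": "shift_gripper", "kwargs": {"rows": [[[0, 0, 0], [0.0013, 0, 0.0267], 0.085], [[0, 0, 0], [0.0013, 0, 0.0533], 0.085], [[0, 0, 0], [0.0013, 0, 0.08], 0.085], [[0, 0, 0], [0.0013, 0, 0.1067], 0.085], [[0, 0, 0], [0.0013, 0, 0.12], 0.085], [[0, 0, 0], [0.0013, 0, 0.1307], 0.085], [[0, 0, 0], [0.0013, 0, 0.1307], 0.085], [[0, 0, 0], [0.0013, 0, 0.1307], 0.085]]}}

```text
clock: 1.9
tcp_pos: [0.5122, 0.1906, 0.0229]
tool_rot: [1.172, 2.914, 0.001]
wrist_force: [-0.0, -0.3, -0.9]
grip_width: 0.085
finger_force: 0.0
```

```bash
python3 -c "
from h import *
to([.5122,.1897,.0215],46.2)"
```

```text
shift [-0.0006 -0.0006  0.0014] rot [ 0.0006  0.0003 -0.0003]
```

In the tool's units: 0.001 m / 0.75 = 0.0013.

Request:
{"fn": "shift_gripper", "kwargs": {"rows": [[[0, 0, 0], [0, 0, 0.0013], 0.06], [[0, 0, 0], [0, 0, 0.0013], 0.03], [[0, 0, 0], [0, 0, 0.0013], 0.03], [[0, 0, 0], [0, 0, 0.0013], 0.03], [[0, 0, 0], [0, 0, 0.0013], 0.03], [[0, 0, 0], [0, 0, 0.0013], 0.03], [[0, 0, 0], [0, 0, 0.0013], 0.03], [[0, 0, 0], [0, 0, 0.0013], 0.03]], "force": 60}}

```text
clock: 2.7
tcp_pos: [0.5123, 0.1907, 0.0218]
tool_rot: [1.172, 2.914, 0.001]
wrist_force: [0.8, 1.3, 5.6]
grip_width: 0.0351
finger_force: 61.7
```

```bash
python3 -c "
from h import *
import cv2
s=grab_frame('side')[:,:,::-1]
cv2.imwrite('pics/s1.png',cv2.resize(s[200:380,220:460],(800,600),interpolation=cv2.INTER_CUBIC))"
```

```text
(no output)
```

View pics/s1.png

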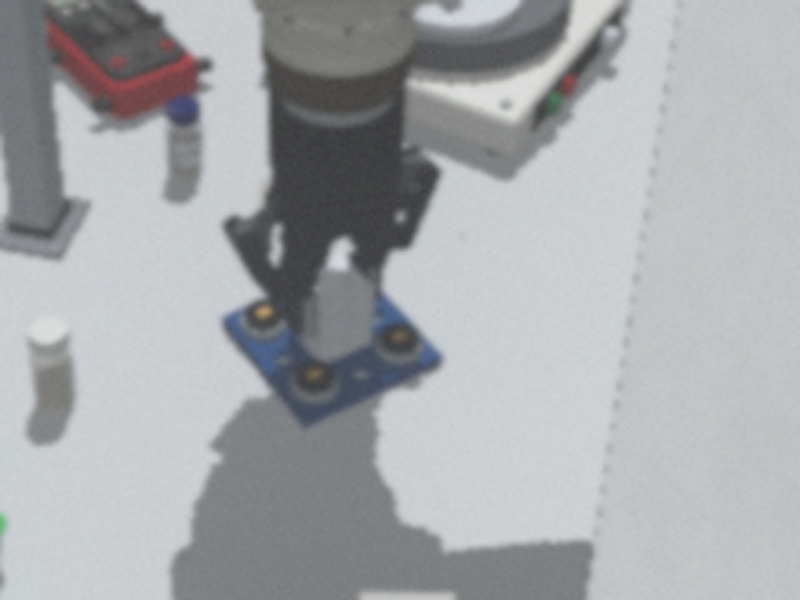

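The boss is held across its flats at 35.1 mm opening and 61.7 N, with the fingertips above the pucks. Lifting.

In the tool's units: -0.15 m / 0.75 = -0.2, -0.13 m / 0.75 = -0.1733.

Request:
{"fn": "shift_gripper", "kwargs": {"rows": [[[0, 0, 0], [0, 0, -0.0133], 0.03], [[0, 0, 0], [0, 0, -0.04], 0.03], [[0, 0, 0], [0, 0, -0.0667], 0.03], [[0, 0, 0], [0, 0, -0.0933], 0.03], [[0, 0, 0], [0, 0, -0.12], 0.03], [[0, 0, 0], [0, 0, -0.1467], 0.03], [[0, 0, 0], [0, 0, -0.1733], 0.03], [[0, 0, 0], [0, 0, -0.1933], 0.03], [[0, 0, 0], [0, 0, -0.2], 0.03], [[0, 0, 0], [0, 0, -0.2], 0.03]]}}

```text
clock: 3.75
tcp_pos: [0.512, 0.1905, 0.1715]
tool_rot: [1.172, 2.914, 0.0]
wrist_force: [-0.3, -0.2, -3.6]
grip_width: 0.0348
finger_force: 60.9
```

```bash
python3 -c "
from h import *
to([.503,-.138,.172],29)"
```

```text
shift [-0.2209 -0.2432 -0.0005] rot [2.000e-04 1.000e-04 2.998e-01]
```

In the tool's units: -0.243 m / 0.75 = -0.324, -0.236 m / 0.75 = -0.3147, 0.3 rad / 1.5708 = 0.191.

Request:
{"fn": "shift_gripper", "kwargs": {"rows": [[[0, 0, 0.0191], [-0.016, -0.0173, 0], 0.03], [[0, 0, 0.0382], [-0.0493, -0.0547, 0], 0.03], [[0, 0, 0.0637], [-0.0853, -0.0933, 0], 0.03], [[0, 0, 0.0891], [-0.1227, -0.1347, 0], 0.03], [[0, 0, 0.1146], [-0.16, -0.176, 0], 0.03], [[0, 0, 0.1401], [-0.1973, -0.2173, 0], 0.03], [[0, 0, 0.1655], [-0.232, -0.256, 0], 0.03], [[0, 0, 0.191], [-0.264, -0.2907, 0], 0.03], [[0, 0, 0.191], [-0.2853, -0.3147, 0], 0.03], [[0, 0, 0.191], [-0.2947, -0.324, 0], 0.03]]}}

```text
clock: 4.75
tcp_pos: [0.5023, -0.1398, 0.1699]
tool_rot: [-1.597, -2.703, 0.001]
wrist_force: [-0.4, 0.1, -4.3]
grip_width: 0.0353
finger_force: 61.0
```

Request:
{"fn": "shift_gripper", "kwargs": {"rows": [[[0, 0, 0], [0, 0, 0], 0.03], [[0, 0, 0], [0, 0, 0], 0.03]]}}

```text
clock: 4.95
tcp_pos: [0.5029, -0.1372, 0.1707]
tool_rot: [-1.594, -2.706, -0.0]
wrist_force: [0.8, 0.3, -3.2]
grip_width: 0.0349
finger_force: 61.0
```

```bash
python3 -c "
from h import *
import cv2
to([.503,-.138,.172],29)
t=grab_frame('top')[:,:,::-1]
s=grab_frame('side')[:,:,::-1]
a=cv2.resize(t[190:290,380:480],(400,400),interpolation=cv2.INTER_CUBIC)
b=cv2.resize(s[110:230,300:420],(400,400),interpolation=cv2.INTER_CUBIC)
cv2.imwrite('pics/c3.png',np.hstack([a,b]))"
```

```text
shift [-0.0008 -0.0004 -0.0013] rot [-0.0005 -0.001   0.0001]
```

View pics/c3.png

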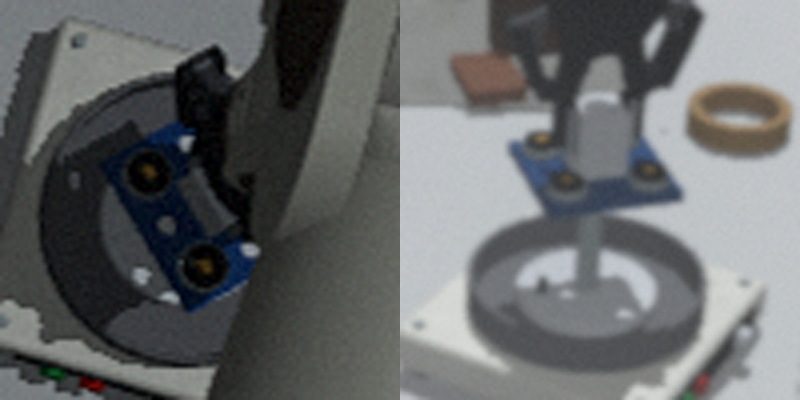

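```bash
python3 - <<'E'
from h import *
np.set_printoptions(precision=4,suppress=True)
z=.149+.018
C=lambda x,y,z:crop("side",x-400,y,400/120,300,110,z)
A=lambda x,y,z:crop("top",x,y,4,380,190,z)
p=[C(*q,z) for q in[(541,139),(568,179),(650,170)]];print(p,(p[0]+p[2])/2)
d=p[2]-p[0];print(np.degrees(np.arctan2(d[1],d[0]))-45,np.linalg.norm(d))
a,b=A(148,172,z),A(204,266,z);d=b-a;L=np.linalg.norm(d);n=np.array([-d[1],d[0]])/L
print(a,b,L,np.degrees(np.arctan2(d[1],d[0])),(a+b)/2+n*.03,(a+b)/2-n*.03)
print("shaft side at 120",C(0,0,.12)*0)
E
```

```text
[array([ 0.5456, -0.1508]), array([ 0.5158, -0.1002]), array([ 0.4635, -0.1276])] [ 0.5045 -0.1392]
119.23643892523799 0.08528496137471991
[ 0.5143 -0.0959] [ 0.4614 -0.1253] 0.06046384445526324 -150.941152110031 [ 0.5024 -0.1368] [ 0.4733 -0.0844]
shaft side at 120 [ 0. -0.]
```

The carrier is within about 0.6 mm of the shaft axis and at 29.2°, which matches the pin direction. Lowering over the shaft tip.

In the tool's units: 0.044 m / 0.75 = 0.0587, -0.0005 m / 0.75 = -0.0007.

Request:
{"fn": "shift_gripper", "kwargs": {"rows": [[[0, 0, 0], [-0.0007, -0.0007, 0.0107], 0.03], [[0, 0, 0], [-0.0007, -0.0007, 0.0213], 0.03], [[0, 0, 0], [-0.0007, -0.0007, 0.032], 0.03], [[0, 0, 0], [-0.0007, -0.0007, 0.04], 0.03], [[0, 0, 0], [-0.0007, -0.0007, 0.0467], 0.03], [[0, 0, 0], [-0.0007, -0.0007, 0.0533], 0.03], [[0, 0, 0], [-0.0007, -0.0007, 0.0587], 0.03], [[0, 0, 0], [-0.0007, -0.0007, 0.0587], 0.03], [[0, 0, 0], [-0.0007, -0.0007, 0.0587], 0.03]]}}

```text
clock: 5.95
tcp_pos: [0.5027, -0.1383, 0.127]
tool_rot: [-1.594, -2.706, -0.0]
wrist_force: [-0.7, 3.1, -6.1]
grip_width: 0.0351
finger_force: 61.0
```

```bash
python3 -c "
from h import *
print(ctrl.state()['torque']);to([.503,-.138,.0778],29)"
```

```text
[0.7624991  0.1102701  0.04065455]
shift [0.0001 0.0004 0.0492] rot [-0.0002 -0.0009  0.    ]
```

In the tool's units: 0.032 m / 0.75 = 0.0427, 0.0006 m / 0.75 = 0.0008.

Request:
{"fn": "shift_gripper", "kwargs": {"rows": [[[0, 0, 0], [0.0008, 0.0004, 0.0027], 0.03], [[0, 0, 0], [0.0008, 0.0004, 0.0093], 0.03], [[0, 0, 0], [0.0008, 0.0004, 0.016], 0.03], [[0, 0, 0], [0.0008, 0.0004, 0.0227], 0.03], [[0, 0, 0], [0.0008, 0.0004, 0.0293], 0.03], [[0, 0, 0], [0.0008, 0.0004, 0.036], 0.03], [[0, 0, 0], [0.0008, 0.0004, 0.0427], 0.03], [[0, 0, 0], [0.0008, 0.0004, 0.0427], 0.03], [[0, 0, 0], [0.0008, 0.0004, 0.0427], 0.03]]}}

```text
clock: 6.85
tcp_pos: [0.5029, -0.138, 0.0952]
tool_rot: [-1.595, -2.707, 0.0]
wrist_force: [-0.3, 1.2, -3.8]
grip_width: 0.0352
finger_force: 61.0
```

```bash
python3 -c "
from h import *
print(ctrl.state()['torque']);to([.503,-.138,.0778],29)"
```

```text
[ 0.10049782  0.06418819 -0.00468441]
shift [-0.0001  0.0001  0.0174] rot [-0.0002  0.0001 -0.0003]
```

In the tool's units: 0.008 m / 0.75 = 0.0107, 0.007 m / 0.75 = 0.0093.

Request:
{"fn": "shift_gripper", "kwargs": {"rows": [[[0, 0, 0], [0.0003, 0.0001, 0.0027], 0.03], [[0, 0, 0], [0.0003, 0.0001, 0.0053], 0.03], [[0, 0, 0], [0.0003, 0.0001, 0.008], 0.03], [[0, 0, 0], [0.0003, 0.0001, 0.0093], 0.03], [[0, 0, 0], [0.0003, 0.0001, 0.0107], 0.03], [[0, 0, 0], [0.0003, 0.0001, 0.0107], 0.03], [[0, 0, 0], [0.0003, 0.0001, 0.0107], 0.03]]}}

```text
clock: 7.55
tcp_pos: [0.5029, -0.1377, 0.0873]
tool_rot: [1.595, 2.707, -0.0]
wrist_force: [-0.6, 0.2, -3.8]
grip_width: 0.0353
finger_force: 61.0
```

```bash
python3 -c "
from h import *
print(ctrl.state()['torque']);to([.503,-.138,.0778],29)"
```

```text
[ 0.00772595 -0.01626348  0.01652955]
shift [-0.0003 -0.      0.0095] rot [ 0.      0.     -0.0002]
```

No contact force at 2.5 mm below the pin's top height, so the pin is in a hole. Continuing down to home.

In the tool's units: 0.0095 m / 0.75 = 0.0127, 0.009 m / 0.75 = 0.012.

Request:
{"fn": "shift_gripper", "kwargs": {"rows": [[[0, 0, 0], [0, 0, 0.0027], 0.03], [[0, 0, 0], [0, 0, 0.0053], 0.03], [[0, 0, 0], [0, 0, 0.008], 0.03], [[0, 0, 0], [0, 0, 0.0093], 0.03], [[0, 0, 0], [0, 0, 0.0107], 0.03], [[0, 0, 0], [0, 0, 0.012], 0.03], [[0, 0, 0], [0, 0, 0.0127], 0.03], [[0, 0, 0], [0, 0, 0.0127], 0.03]]}}

```text
clock: 8.35
tcp_pos: [0.5029, -0.1377, 0.0779]
tool_rot: [1.595, 2.707, 0.0]
wrist_force: [-0.7, 0.9, -2.8]
grip_width: 0.0351
finger_force: 61.0
```

```bash
python3 -c "
from h import *
print(ctrl.state()['torque']);to([.503,-.138,.0778],29)"
```

```text
[0.05251231 0.08651445 0.02721803]
shift [-0.0003 -0.0001  0.0001] rot [ 0.0001  0.0001 -0.0001]
```

Force is starting to fall at about the home height. A small extra press should confirm the seat.

In the tool's units: 0.0015 m / 0.75 = 0.002, 0.001 m / 0.75 = 0.0013.

Request:
{"fn": "shift_gripper", "kwargs": {"rows": [[[0, 0, 0], [0, 0, 0.0007], 0.03], [[0, 0, 0], [0, 0, 0.0013], 0.03], [[0, 0, 0], [0, 0, 0.002], 0.03], [[0, 0, 0], [0, 0, 0.002], 0.03], [[0, 0, 0], [0, 0, 0.002], 0.03], [[0, 0, 0], [0, 0, 0.002], 0.03]]}}

```text
clock: 8.95
tcp_pos: [0.5029, -0.1377, 0.0778]
tool_rot: [1.594, 2.706, 0.0]
wrist_force: [-5.9, 1.3, 9.9]
grip_width: 0.0351
finger_force: 62.8
```

```bash
python3 -c "
from h import *
import cv2
print(ctrl.state()['torque']);to([.503,-.138,.0778],29)
s=grab_frame('side')[:,:,::-1]
cv2.imwrite('pics/s4.png',cv2.resize(s[130:250,280:440],(800,600),interpolation=cv2.INTER_CUBIC))"
```

```text
[0.30400443 1.2864605  0.06639349]
shift [-0.0003 -0.0001  0.    ] rot [ 0.0007  0.0008 -0.0002]
```

View pics/s4.png

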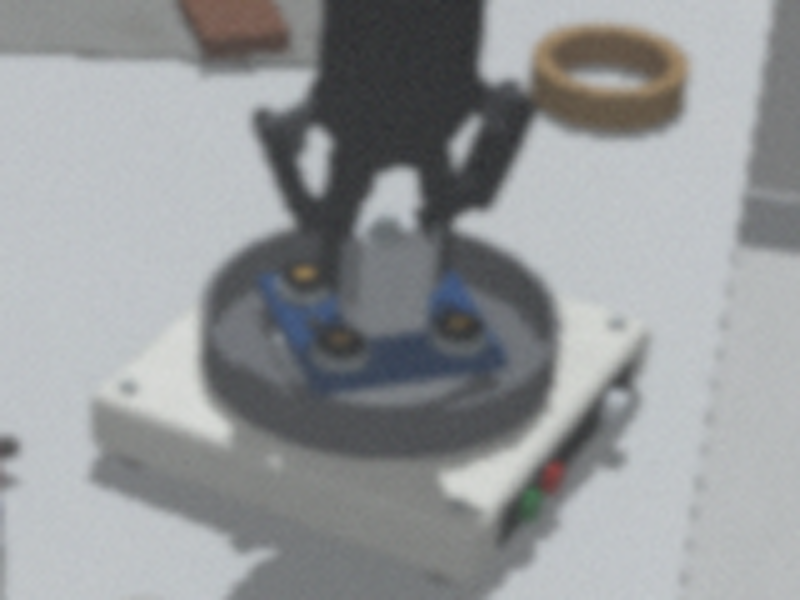

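The carrier sits flat in the bowl with the shaft tip at (385,232), just out of the boss. It stops firmly at the predicted home height, TCP 0.0778 m, with about 13 N of press. I'll ease off, open and retreat upward.

In the tool's units: -0.0012 m / 0.75 = -0.0016, -0.001 m / 0.75 = -0.0013.

Request:
{"fn": "shift_gripper", "kwargs": {"rows": [[[0, 0, 0], [0, 0, -0.0013], 0.03], [[0, 0, 0], [0, 0, -0.0016], 0.03], [[0, 0, 0], [0, 0, -0.0016], 0.05], [[0, 0, 0], [0, 0, -0.0016], 0.085], [[0, 0, 0], [0, 0, -0.0016], 0.085], [[0, 0, 0], [0, 0, -0.0016], 0.085], [[0, 0, 0], [0, 0, -0.0016], 0.085], [[0, 0, 0], [0, 0, -0.0016], 0.085]]}}

```text
clock: 9.8
tcp_pos: [0.5029, -0.1377, 0.0775]
tool_rot: [-1.595, -2.707, -0.0]
wrist_force: [0.7, -0.4, 0.6]
grip_width: 0.0849
finger_force: 0.0
```

Request:
{"fn": "shift_gripper", "kwargs": {"rows": [[[0, 0, 0], [0, 0, -0.0133], 0.085], [[0, 0, 0], [0, 0, -0.0333], 0.085], [[0, 0, 0], [0, 0, -0.0533], 0.085], [[0, 0, 0], [0, 0, -0.08], 0.085], [[0, 0, 0], [0, 0, -0.1067], 0.085], [[0, 0, 0], [0, 0, -0.1333], 0.085], [[0, 0, 0], [0, 0, -0.16], 0.085], [[0, 0, 0], [0, 0, -0.1733], 0.085], [[0, 0, 0], [0, 0, -0.1733], 0.085], [[0, 0, 0], [0, 0, -0.1733], 0.085]]}}

```text
clock: 10.8
tcp_pos: [0.5029, -0.1377, 0.2072]
tool_rot: [-1.595, -2.707, 0.0]
wrist_force: [0.2, 0.1, -0.7]
grip_width: 0.085
finger_force: 0.0
```

```bash
python3 -c "
from h import *
import cv2
s=grab_frame('side')[:,:,::-1]
cv2.imwrite('pics/s5.png',cv2.resize(s[130:250,280:440],(800,600),interpolation=cv2.INTER_CUBIC))"
```

```text
(no output)
```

View pics/s5.png

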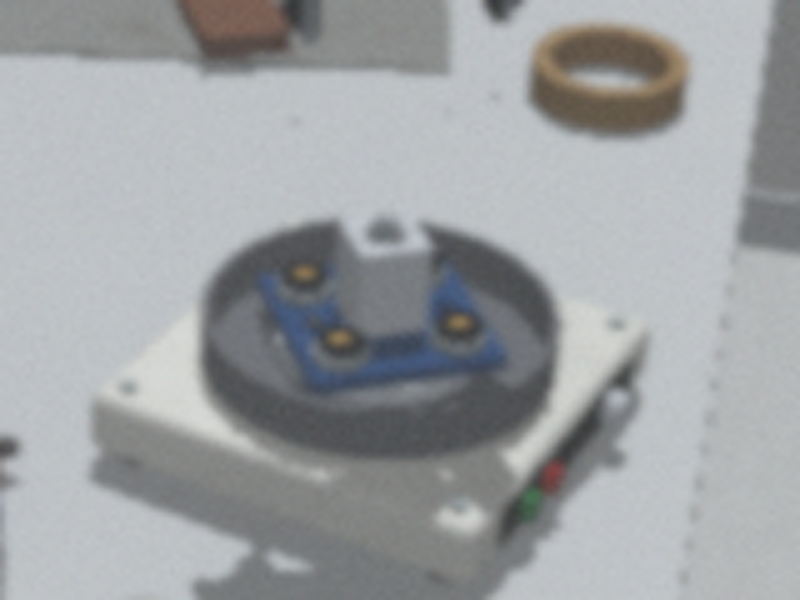

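The carrier stayed level in the same place after release (pucks at (303,273), (340,340), (458,323), as before), and the gripper is clear. Handing in.

```bash
python3 -c "
from plant import ctrl, grab_frame, camera_params
print(ctrl.finish_job())"
```

```text
the job is handed in; nothing more can be done
None
```

The carrier is seated flat on the turntable with the driver pin in a hole and has been released; the arm is clear and the job was handed in at about 11 s, though the hand-in returned no verdict.

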